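Put the dye bottles away in the divided crate

TASK

Two edge-dye bottles lean in the sloping stand: put them away in the divided wooden crate, standing upright, cap up, each on the floor of one of the two empty cells. Set them down rather than dropping them, and do not knock or shift the tins or the other things on the bench.

Things in the scene. Friction and masses are not known exactly. Their poses are not given: they have to be found in the camera images.
- crate: Open wooden crate, fixed, on the left or the right; 166 (x) by 246 (y) by 70 mm high, walls, floor and dividers 6 mm. Six cells 74 mm square inside, centred at x = -40, +40 and y = -80, 0, +80 mm; four hold tins, two are empty. Origin: centre of its underside, on the bench; its floor is 6 mm higher; z up.
- stand: Sloping aluminium stand, fixed, 236 mm wide (y), about 120 mm high, on the other side from the crate. Two bays at y = +60, -60 mm hold bottles leaning 30 degrees from vertical against a back board, caps tipped to its -x (roughly at the robot) and clear of the board; 22 mm high ribs flank their lower 90 mm. A bottle's underside centre is at x = 50, z = 45 mm. Origin: centre of its underside, z up.
- tin0: Steel tin with lid, 59 mm across, 58 mm high, standing in a cell of the crate (leave alone). Origin: centre of its underside.
- bottle_a: White bottle with black cap, about 0.2 kg, 150 mm high, at first leaning in the stand's bay at y = +60 mm. Body 50 mm across up to 98 mm, shoulder narrowing up to 114 mm, cylindrical cap 34 mm across from 114 to 150 mm. Origin: centre of its underside; its z runs along its length to the cap. The two bottles are alike.
- bottle_b: White bottle with black cap, about 0.2 kg, 150 mm high, at first leaning in the stand's bay at y = -60 mm. Body 50 mm across up to 98 mm, shoulder narrowing up to 114 mm, cylindrical cap 34 mm across from 114 to 150 mm. Origin: centre of its underside; its z runs along its length to the cap. The two bottles are alike.
- tin1: Another such tin in another cell of the crate (leave alone). Origin: centre of its underside.
- tin2: Another such tin in another cell of the crate (leave alone). Origin: centre of its underside.
- tin3: Another such tin in another cell of the crate (leave alone). Origin: centre of its underside.
- felt0: Flat grey felt disc 60 mm across, under 1 mm thick, on the floor at the centre of one of the two empty cells of the crate (fixed). Origin: centre of its underside.
- felt1: Flat grey felt disc 60 mm across, under 1 mm thick, on the floor at the centre of one of the two empty cells of the crate (fixed). Origin: centre of its underside.
- spool: Wooden thread spool, 44 mm across, 60 mm high, standing between crate and stand (leave alone). Origin: centre of its underside.
- stamp: Brass embossing stamp, 60 by 35 by 32 mm, lying between crate and stand (leave alone). Origin: centre of its underside.
- tape: Roll of tape lying flat, 100 mm across, 25 mm high, beyond the crate and stand (leave alone). Origin: centre of its underside.
- hammer: Hammer 240 mm long, lying beyond the crate and stand (leave alone). Origin: about the middle of its handle.
- jar: Glass jar, 72 mm across, 90 mm high, out on the right (leave alone). Origin: centre of its underside.
- mug: White mug, 80 mm across, 95 mm high, out on the left (leave alone). Origin: centre of its underside.

How it is judged:
At the end, for the whole second after the job is handed in: Both bottles stand inside the crate (origin within 80 mm in x and 120 mm in y of its centre, crate's frame), each in a cell, underside less than 18 mm above the crate's underside, cap up within 0.12 rad of vertical, at rest (below 0.02 m/s and 0.2 rad/s) (x of bottle_a in the frame of crate between -0.08 and 0.08 m and y of bottle_a in the frame of crate between -0.12 and 0.12 m and z of each of bottle_a, bottle_b in the frame of crate below 0.018 m and angle between each of bottle_a, bottle_b's own z axis and vertical below 0.12 rad and linear speed of each of bottle_a, bottle_b below 0.02 m/s and angular speed of each of bottle_a, bottle_b below 0.2 rad/s and x of bottle_b in the frame of crate between -0.08 and 0.08 m and y of bottle_b in the frame of crate between -0.12 and 0.12 m); the robot touches nothing.
It fails at once if a bottle is dropped or thrown: it moves faster than 0.8 m/s with the fingers off it (a fall of more than about 30 mm) ((linear speed of bottle_a above 0.8 m/s and contact force between bottle_a and the fingers below 0.2 N) or (linear speed of bottle_b above 0.8 m/s and contact force between bottle_b and the fingers below 0.2 N)).
It fails at once if a tin in the crate is moved more than 30 mm or tipped more than 0.4 rad (distance of any of tin0, tin1, tin2, tin3 from where it was at the start of the episode above 0.03 m or angle between any of tin0, tin1, tin2, tin3's own z axis and vertical above 0.4 rad).
It fails at once if the spool, stamp, tape, hammer, jar or mug is moved more than 30 mm (distance of any of spool, stamp, tape, hammer, jar, mug from where it was at the start of the episode above 0.03 m).
It also fails if it takes over 64 s, if anything falls off the work surface, if the arm or the gripper's body presses on something with over 40 N, if the wrist force passes 120 N, or if a joint passes its speed limit or range.

ROBOT

A 7-joint arm with a two-finger parallel gripper is mounted at the origin on the work surface. World frame = base frame: x ahead of the robot, y to its left, z up, the work surface at z = 0. Lengths are in m, angles in rad, forces in N, time in s.
With the tool pointing down it reaches from about 0.425 to 0.875 m from the base axis. Payload 4.7 kg.
Tool frame: the origin (TCP) lies between the finger pads; the fingertips stand 8 mm ahead of it and the grasp point (between the pads) lies 11 mm behind it; z points along the fingers, y is the direction in which the jaws open and shut (so a half turn about z gives the same grasp; the last joint's range is limited). The gripper opens to 85 mm and grips with 20 to 120 N. Pads are 22 mm wide; open, the fingers measure 114 mm over their backs; the gripper's body (76 mm by 85 mm) begins 54 mm behind the grasp point. The pads swing forward as they close: fully open they stand 13 mm farther back than shut.
Start: joints at [1.29, 0.321, -0.07, 1.45, 0.023, 1.371, -0.057], TCP at [0.189, -0.622, 0.239] pointing down, gripper open.
Joint ranges: [-2.86, 2.86], [-0.3, 2.09], [-1.38, 1.24], [0.06, 2.45], [-1.56, 4.7], [0.09, 2.05], [-2.69, 2.69]. Speed limits (rad/s): [2.57, 2.57, 3.14, 3.14, 3.14, 3.14, 3.14].

INTERFACE

Orientations are given as a unit quaternion [w, x, y, z].
In Python, from station import state, imaging, bot gives the robot as it stands.
- The arm moves only by the tool apply_moves, never from a script. Its argument "steps" is a list of rows, each a list of 7 numbers: the gripper's target within -1 to 1 (fully open at 1, half-way at 0, shut at -1), then the shift along the tool's x, y, z in cm, then the turn, a rotation vector about the tool's x, y, z in degrees. A call has 1 to 12 rows; each row is the pose to reach, as a shift and turn from the pose commanded when the call began, along the tool's axes at that moment; what a row does not reach only later rows make up. A row lasts 1/8 s, in which the tool goes at most 62.5 mm and 10.7 degrees, less where a joint would pass 70% of its speed; a pose out of reach is approached as far as the arm can. A call with a gripper value outside its range is refused whole. The fingers move at their own pace and stop on an object; "squeeze" is the grip in N (left out, the last holds). Time passes only in rows, so rows that repeat a pose let the fingers close. It gives the time, the measured TCP pose, the force and the opening at its end, in the units of the state.
- state(): the state, without advancing time (a new reading comes with each control period).
- imaging.capture(name): name is "side" or "top"; returns (picture, depth): 384x512x3 uint8, red, green, blue; 384x512 float32, m along the optical axis (not along the pixel's ray), 0 where there is no reading.
- imaging.calibration(name): a dict with "fx", "fy", "cx", "cy" (pixels), "pose" (4x4, takes a point from camera to world coordinates). Camera axes: x right, y down, z forward; pixel columns grow to the right and rows downward; lengths in m; the calibration is good to about 2 mm. A picture is of the moment at which its call begins. calibration takes no time and is no camera call.
- bot.finish_job(): hands the job in, once; it reports no verdict.
The state is a dict: "clock": time; "q": joint angles; "dq": joint speeds; "effort": joint torques, N m; "ee_pos": TCP position; "tcp_rot": TCP orientation; "wrist_force": force on the tool from outside, world axes, zero at the start; "torque": the same for the moment, N m; "finger_gap": finger opening in m.
Only numpy, scipy, OpenCV 4.12 (cv2) and the standard library are available. Lean on these libraries where they do the work, as an engineer would, in place of code of your own. Each camera call takes 0.05 s, during which the arm holds its last target.

## Working session

There is one attempt and no reset: what is moved stays moved. The work goes in short steps, Python scripts to look and compute and a tool call to move; the robot and the scene stay as the last step left them, time stands still between calls to the robot, and variables do not carry over. Pictures are saved under pics/ and viewed, and the job is handed in when it is done.

Besides the shell and the picture viewer there is one more tool, called after "Request:" in YAML: its name, and indented under it one key for each argument. apply_moves: Moves the arm, as the interface text tells. Its arguments: {"type":"object","properties":{"steps":{"type":"array"},"squeeze":{"type":"number"}},"required":["steps"]}

```bash
ls; mkdir -p pics
python3 - <<'E'
from station import state, imaging, bot
import cv2,numpy as np
s=state();print({k:np.round(v,3).tolist() for k,v in s.items()})
for n in("top","side"):
    p,d=imaging.capture(n); cv2.imwrite(f"pics/{n}0.png",p[:,:,::-1]); np.savez(f"{n}0.npz",p=p,d=d)
    c=imaging.calibration(n);print(n,c["fx"],c["cx"],c["cy"],np.round(c["pose"],3).tolist())
E
```

```text
pics
{'clock': 0.0, 'q': [1.29, 0.322, -0.07, 1.452, 0.023, 1.371, -0.057], 'dq': [0.001, -0.002, -0.0, -0.001, 0.001, -0.0, 0.003], 'effort': [-0.0, -49.358, -0.382, -31.433, 0.013, 0.011, -0.0], 'ee_pos': [0.189, -0.621, 0.238], 'tcp_rot': [-0.001, 0.989, 0.147, -0.0], 'wrist_force': [0.185, -0.035, 0.119], 'torque': [-0.047, 0.017, -0.005], 'finger_gap': 0.086}
top 407.2874433013987 257.43380265824317 193.0127491893078 [[0.003, -0.986, 0.168, 0.399], [-1.0, -0.001, 0.009, -0.016], [-0.009, -0.168, -0.986, 1.304], [0.0, 0.0, 0.0, 1.0]]
side 386.4177884994531 245.2802899609895 194.92675413754694 [[-0.935, -0.21, 0.287, 0.264], [-0.356, 0.567, -0.743, 0.858], [-0.007, -0.797, -0.604, 0.766], [0.0, 0.0, 0.0, 1.0]]
```

View pics/top0.png

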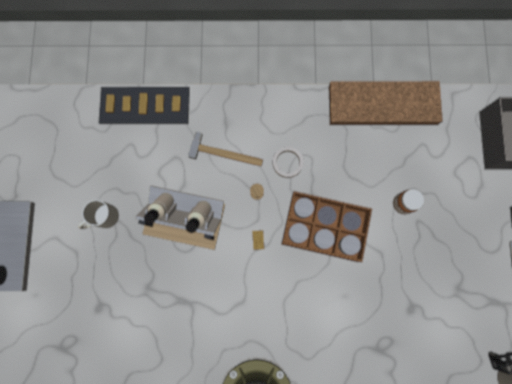

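View pics/side0.png

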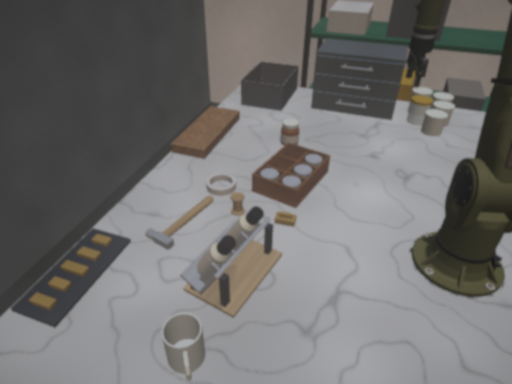

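Run:
```python
import cv2,numpy as np
p=np.load("top0.npz")["p"][:,:,::-1]
a=cv2.resize(p[175:270,125:245],None,fx=6,fy=6,interpolation=cv2.INTER_CUBIC);cv2.imwrite("pics/st.png",a)
a=cv2.resize(p[180:270,270:385],None,fx=6,fy=6,interpolation=cv2.INTER_CUBIC);cv2.imwrite("pics/cr.png",a)
p=np.load("side0.npz")["p"][:,:,::-1]
a=cv2.resize(p[195:315,170:300],None,fx=5,fy=5,interpolation=cv2.INTER_CUBIC);cv2.imwrite("pics/st2.png",a)
```

```text
(no output)
```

View pics/st.png

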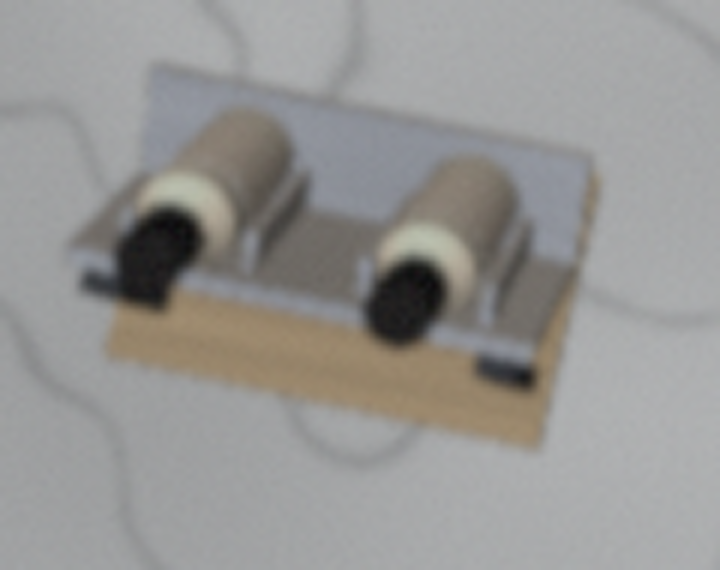

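View pics/cr.png

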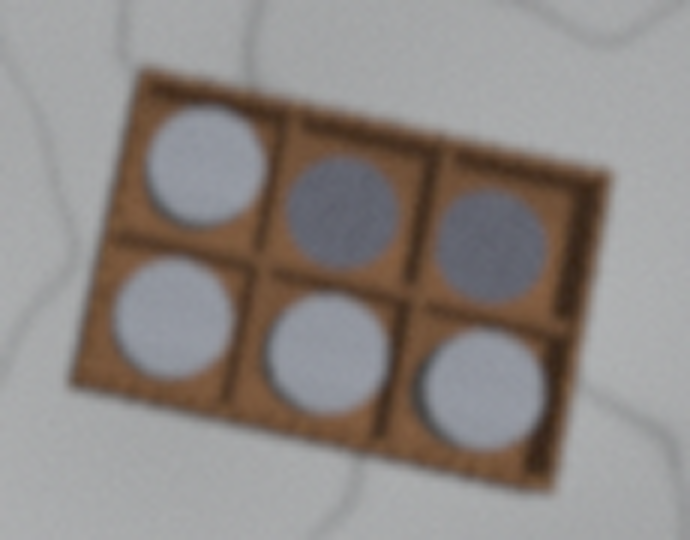

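View pics/st2.png

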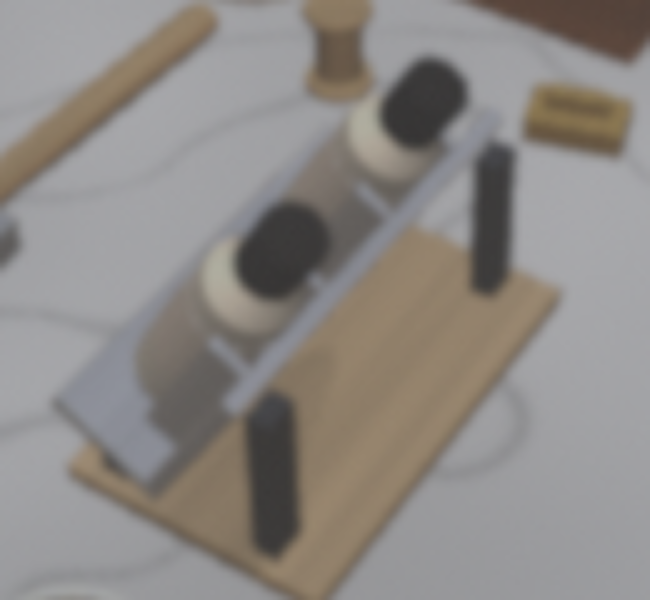

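```bash
cat > h.py <<'E'
import numpy as np,cv2
from station import imaging
def cloud(n,d):
    c=imaging.calibration(n);v,u=np.mgrid[0:384,0:512]
    P=np.stack([(u-c["cx"])/c["fx"]*d,(v-c["cy"])/c["fy"]*d,d],-1)
    T=np.array(c["pose"]);return P@T[:3,:3].T+T[:3,3]
def ray(n,u,v,z):
    c=imaging.calibration(n);T=np.array(c["pose"]);r=T[:3,:3]@np.array([(u-c["cx"])/c["fx"],(v-c["cy"])/c["fy"],1])
    return T[:3,3]+r*(z-T[2,3])/r[2]
E
python3 - <<'E'
from h import *
D=np.load("top0.npz");W=cloud("top",D["d"])
def q(l,u,v,ox,oy):
    u=(u+.5)/6-.5+ox;v=(v+.5)/6-.5+oy;print(l,round(u,1),round(v,1),np.round(W[int(round(v)),int(round(u))],3))
    return u,v
for l,u,v in [("basefl",115,348),("basefr",535,440),("midbase",330,360),("boardtop",160,280),("capa",160,245),("capb",408,298),("sha",190,190),("bodya",250,140),("bodyb",480,190),("footL",160,80),("footR",580,165)]: q(l,u,v,125,175)
cs=[]
for l,u,v in [("TL",140,70),("TR",612,173),("BR",550,492),("BL",70,385)]:
    a=q(l,u,v,270,180);cs.append(ray("top",*a,.07)[:2])
cs=np.array(cs);print(np.round(cs,4),cs.mean(0));
for i in range(4):
    e=cs[(i+1)%4]-cs[i];print(np.linalg.norm(e),np.degrees(np.arctan2(e[1],e[0])))
for l,u,v in [("f0",343,211),("f1",491,246)]: print(l,np.round(ray("top",*q(l,u,v,270,180),.007),4))
for l,u,v in [("t",205,166),("t",173,319),("t",329,353),("t",483,389)]: print(l,np.round(ray("top",*q(l,u,v,270,180),.064),4))
E
```

```text
basefl 143.8 232.6 [0.49  0.356 0.009]
basefr 213.8 247.9 [0.443 0.133 0.009]
midbase 179.6 234.6 [0.484 0.242 0.009]
boardtop 151.2 221.2 [0.512 0.292 0.172]
capa 151.2 215.4 [0.528 0.291 0.177]
capb 192.6 224.2 [0.503 0.173 0.181]
sha 156.2 206.2 [0.558 0.287 0.145]
bodya 166.2 197.9 [0.59  0.271 0.093]
bodyb 204.6 206.2 [0.566 0.154 0.087]
footL 151.2 187.9 [0.627 0.327 0.058]
footR 221.2 202.1 [0.582 0.108 0.066]
TL 292.9 191.2 [ 0.628 -0.119  0.   ]
TR 371.6 208.4 [ 0.573 -0.372  0.001]
BR 361.2 261.6 [ 0.401 -0.314  0.068]
BL 281.2 243.8 [ 0.456 -0.078  0.014]
[[ 0.6149 -0.1134]
 [ 0.5622 -0.3521]
 [ 0.4024 -0.3144]
 [ 0.4546 -0.0764]] [ 0.50853306 -0.21407499]
0.24453254124400586 -102.45430542850625
0.16417769240028535 166.70410236405615
0.24361394984605908 77.62770342373902
0.16451544339130147 -12.974142117535662
f0 326.8 214.8 [ 0.549 -0.226  0.008]
f0 [ 0.5499 -0.2255  0.007 ]
f1 351.4 220.6 [ 0.53  -0.302  0.008]
f1 [ 0.5313 -0.3035  0.007 ]
t 303.8 207.2 [ 0.567 -0.147  0.065]
t [ 0.5662 -0.1464  0.064 ]
t 298.4 232.8 [ 0.487 -0.127  0.067]
t [ 0.4882 -0.129   0.064 ]
t 324.4 238.4 [ 0.472 -0.205  0.069]
t [ 0.4712 -0.2074  0.064 ]
t 350.1 244.4 [ 0.455 -0.284  0.065]
t [ 0.4534 -0.2843  0.064 ]
```

Run:
```python
from h import *
from scipy.optimize import least_squares
from scipy.spatial.transform import Rotation as R
A={}
for n in("top","side"):
    D=np.load(f"{n}0.npz");W=cloud(n,D["d"]);p=cv2.medianBlur(D["p"],3).astype(int)
    A[n]=(W,p)
e=np.array([.49-.443,.356-.133]);print("base edge yaw",np.degrees(np.arctan2(-e[0],e[1])))
# bottle cap/body clouds, using nominal seeds
yaw0=np.radians(-12)
for nm,cap in(("a",[.528,.291,.177]),("b",[.503,.173,.181])):
    for sel in (("top",),("side",),("top","side")):
        pts=[];lab=[]
        ax=np.array([-.5*np.cos(yaw0),-.5*np.sin(yaw0),.866])
        for n in sel:
            W,p=A[n];r=W-np.array(cap);t=r@ax;d=np.linalg.norm(r-t[...,None]*ax,axis=-1)
            m=(d<.040)&(t>-.14)&(t<.03)&(W[...,2]>.06)
            br=p.sum(-1)
            mc=m&(br<150)&(t>-.03)&(d<.028); mb=m&(br>200)&(t<-.055)&(t>-.13)&((W-0)[...,2]>0)
            # drop edges by eroding
            k=np.ones((3,3),np.uint8)
            mc=cv2.erode(mc.astype(np.uint8),k)>0; mb=cv2.erode(mb.astype(np.uint8),k)>0
            for mm,l in((mc,0),(mb,1)): pts.append(W[mm]);lab.append(np.full(mm.sum(),l))
        P=np.concatenate(pts);L=np.concatenate(lab)
        def f(x,full=False):
            a=R.from_euler('z',x[3]).apply([-np.sin(x[4]),0,np.cos(x[4])])
            r=P-np.array([x[0],x[1],x[2]]);t=r@a;d=np.linalg.norm(r-t[:,None]*a,axis=1)
            return np.where(L==0,np.where(np.abs(d-.017)<np.abs(t),d-.017,t)if 0 else np.maximum(d-.017,t),d-.025)
        def g(y): return f([y[0],y[1],y[2],yaw0,np.radians(30)])
        s5=least_squares(f,[*cap,yaw0,.52],loss='soft_l1',f_scale=.002)
        s3=least_squares(g,cap,loss='soft_l1',f_scale=.002)
        print(nm,sel,(L==0).sum(),(L==1).sum(),"5:",np.round(s5.x[:3],4),np.degrees(s5.x[3:]).round(1),"3:",np.round(s3.x,4),np.sqrt(2*s3.cost/len(P)))
```

```text
base edge yaw -11.901606238167567
a ('top',) 77 147 5: [0.5163 0.2945 0.1744] [-10.3  30.5] 3: [0.5172 0.2957 0.1748] 0.00164275980425214
a ('side',) 0 122 5: [ 0.751   0.2497 -0.2401] [-12.3  29.6] 3: [0.5367 0.2963 0.1453] 0.0006983632094757075
a ('top', 'side') 77 269 5: [0.5182 0.2974 0.1752] [-10.3  30.7] 3: [0.5194 0.2986 0.1758] 0.0018376383765492579
b ('top',) 67 114 5: [0.4926 0.1785 0.1745] [-10.4  30.5] 3: [0.4933 0.1795 0.1749] 0.0011236663417870149
b ('side',) 0 98 5: [0.5231 0.1765 0.1258] [-12.3  30. ] 3: [0.568  0.1669 0.0463] 0.0008404016669783233
b ('top', 'side') 67 212 5: [0.494  0.1811 0.1751] [-11.1  30.5] 3: [0.4948 0.1817 0.1754] 0.0013125702053515009
```

```bash
cat >> h.py <<'E'
from scipy.spatial.transform import Rotation as R
from station import state
U=np.array([-.5*np.cos(np.radians(-11.9)),-.5*np.sin(np.radians(-11.9)),.8660])
SY=np.array([.2062,.9785,0])
def rot(u): # tool z=-u, tool y=-SY
    z=-np.array(u);y=-SY;return R.from_matrix(np.stack([np.cross(y,z),y,z],1))
TILT=rot(U);DOWN=rot([0,0,1])
CAP={'a':np.array([.5183,.297,.1752]),'b':np.array([.494,.1805,.1752])}
def rows(wps,p=None,r=None):
    s=state()
    p=np.array(s["ee_pos"]) if p is None else p
    if r is None: w,x,y,z=s["tcp_rot"];r=R.from_quat([x,y,z,w])
    print("clock",s["clock"],"ee",np.round(s["ee_pos"],4),"gap",s["finger_gap"],"F",np.round(s["wrist_force"],1))
    for q,ro in wps:
        print(np.round(r.inv().apply(np.array(q)-p)*100,2).tolist(),np.round((r.inv()*ro).as_rotvec(degrees=True),1).tolist(),"world",np.round(q,3))
E
python3 - <<'E'
from h import *
D=DOWN
T=CAP['b']-.023*U
rows([([.32,-.50,.36],D),([.48,-.35,.38],D),([.55,-.1,.38],D),([.46,.12,.34],D),(T+.13*U,TILT)])
rows([(T+.05*U,TILT),(T,TILT)],T+.13*U,TILT)
E
```

```text
clock 0.1 ee [ 0.1887 -0.6215  0.2383] gap 0.08536325455647663 F [-0.2 -0.4  0.3]
[16.09, -7.83, -12.16] [-0.1, 0.0, 28.8] world [ 0.32 -0.5   0.36]
[35.76, -17.54, -14.14] [-0.1, 0.0, 28.8] world [ 0.48 -0.35  0.38]
[49.72, -39.43, -14.1] [-0.1, 0.0, 28.8] world [ 0.55 -0.1   0.38]
[47.51, -63.09, -10.06] [-0.1, 0.0, 28.8] world [0.46 0.12 0.34]
[47.83, -70.45, -2.84] [-7.6, 29.4, 28.1] world [0.442 0.192 0.268]
clock 0.1 ee [ 0.1887 -0.6215  0.2383] gap 0.08536325455647663 F [-0.2 -0.4  0.3]
[0.0, 0.0, 8.0] [0.0, 0.0, 0.0] world [0.481 0.183 0.199]
[0.0, 0.0, 13.0] [0.0, 0.0, 0.0] world [0.505 0.178 0.155]
```

Request:
apply_moves:
  steps:
    - [1,6,-3,-5,0,0,8]
    - [1,11,-5,-9,0,0,16]
    - [1,16,-8,-12,0,0,24]
    - [1,21,-10,-13,0,0,28.8]
    - [1,26,-13,-13.5,0,0,28.8]
    - [1,31,-15,-14,0,0,28.8]
    - [1,36,-18,-14,0,0,28.8]
    - [1,40,-22,-14,0,0,28.8]
    - [1,43,-27,-14,0,0,28.8]
    - [1,46,-32,-14,0,0,28.8]
    - [1,48,-37,-14,0,0,28.8]
    - [1,49,-42,-14,0,0,28.8]

```text
clock: 1.6
ee_pos: [0.5357, -0.0754, 0.3786]
tcp_rot: [-0.0, 0.995, -0.103, -0.0]
wrist_force: [0.3, -0.3, -0.2]
finger_gap: 0.0857
```

Run:
```python
from h import *
print(np.round(state()["q"],2))
T=CAP['b']-.023*U
rows([([.50,.02,.37],DOWN),([.46,.12,.34],R.concatenate([DOWN,TILT]).mean()),(T+.13*U,TILT)])
```

```text
[ 0.53  0.08 -0.46  1.47  0.04  1.6  -1.71]
clock 1.6 ee [ 0.5357 -0.0754  0.3786] gap 0.08565673047590092 F [ 0.3 -0.3 -0.2]
[-5.44, -8.6, 0.87] [-0.0, 0.1, 0.1] world [0.5  0.02 0.37]
[-11.41, -17.57, 3.88] [-0.0, 15.1, 0.1] world [0.46 0.12 0.34]
[-14.66, -24.19, 11.1] [-0.0, 30.1, 0.1] world [0.442 0.192 0.268]
```

Request:
apply_moves:
  steps:
    - [1,-3,-5,0.5,0,0,0]
    - [1,-6,-9,1,0,5,0]
    - [1,-9,-13,2,0,10,0]
    - [1,-11,-17,4,0,15,0]
    - [1,-12.5,-20,6,0,20,0]
    - [1,-14,-22,8,0,25,0]
    - [1,-14.7,-24.2,11.1,0,30,0]
    - [1,-14.7,-24.2,11.1,0,30,0]
    - [1,-14.7,-24.2,11.1,0,30,0]

```text
clock: 2.72
ee_pos: [0.4435, 0.195, 0.2643]
tcp_rot: [0.029, 0.961, -0.098, 0.256]
wrist_force: [-0.3, 0.4, -0.8]
finger_gap: 0.0854
```

Run:
```python
from h import *
print(np.round(state()["q"],2))
T=CAP['b']-.023*U
rows([(T+.05*U,TILT),(T,TILT)])
for n in("top","side"):
    p,d=imaging.capture(n); a=p[100:300,100:300] if n=="top" else p[120:320,130:330]
    cv2.imwrite(f"pics/{n}1.png",cv2.resize(a[:,:,::-1],None,fx=2.5,fy=2.5,interpolation=2))
```

```text
[-0.6  -0.3  -0.15  2.12  0.44  1.05 -2.69]
clock 2.725 ee [0.4435 0.195  0.2643] gap 0.08538170715218016 F [-0.3  0.4 -0.8]
[0.11, 0.36, 7.64] [0.2, 0.2, 0.3] world [0.481 0.183 0.199]
[0.12, 0.34, 12.64] [0.2, 0.2, 0.3] world [0.505 0.178 0.155]
```

View pics/side1.png

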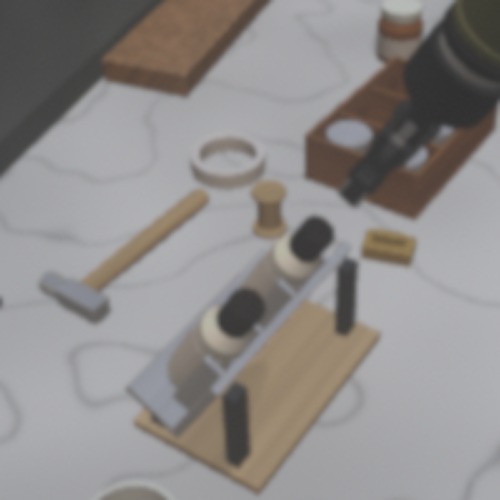

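Request:
apply_moves:
  steps:
    - [1,0,0,0,0,0,-10]
    - [1,0,0,0,0,0,-20]
    - [1,0,0,0,0,0,-30]
    - [1,0,0,0,0,0,-40]
    - [1,0,0,0,0,0,-50]
    - [1,0,0,0,0,0,-60]
    - [1,0,0,0,0,0,-70]
    - [1,0,0,0,0,0,-80]
    - [1,0,0,0,0,0,-90]
    - [1,0,0,0,0,0,-100]
    - [1,0,0,0,0,0,-110]
    - [1,0,0,0,0,0,-120]

```text
clock: 4.32
ee_pos: [0.4467, 0.1916, 0.2677]
tcp_rot: [0.237, 0.567, 0.783, 0.102]
wrist_force: [0.2, 0.2, -0.1]
finger_gap: 0.0855
```

Request:
apply_moves:
  steps:
    - [1,0,0,0,0,0,-10]
    - [1,0,0,0,0,0,-20]
    - [1,0,0,0,0,0,-30]
    - [1,0,0,0,0,0,-40]
    - [1,0,0,0,0,0,-50]
    - [1,0,0,0,0,0,-60]
    - [1,0,0,0,0,0,-60]

```text
clock: 5.2
ee_pos: [0.4466, 0.1918, 0.2676]
tcp_rot: [0.256, 0.103, 0.961, -0.029]
wrist_force: [-0.4, -0.3, -0.2]
finger_gap: 0.0853
```

```bash
sed -i 's/y=-SY;/y=SY;/' h.py
python3 - <<'E'
from h import *
print(np.round(state()["q"],2))
T=CAP['b']-.023*U
rows([(T+.13*U,TILT),(T+.05*U,TILT),(T,TILT)])
E
```

```text
[-0.66 -0.3  -0.09  2.12  0.46  1.06  0.44]
clock 5.2 ee [0.4466 0.1918 0.2676] gap 0.08529884835652672 F [-0.4 -0.3 -0.2]
[0.4, -0.13, -0.26] [-0.3, -0.1, -0.2] world [0.442 0.192 0.268]
[0.38, -0.09, 7.74] [-0.3, -0.1, -0.2] world [0.481 0.183 0.199]
[0.37, -0.06, 12.74] [-0.3, -0.1, -0.2] world [0.505 0.178 0.155]
```

Request:
apply_moves:
  steps:
    - [1,0.2,0,3,0,0,0]
    - [1,0.2,0,6,0,0,0]
    - [1,0.2,0,7.7,0,0,0]
    - [1,0.2,0,7.7,0,0,0]

```text
clock: 5.7
ee_pos: [0.4817, 0.1835, 0.1981]
tcp_rot: [0.255, 0.103, 0.961, -0.03]
wrist_force: [0.9, -0.4, 0.2]
finger_gap: 0.0852
```

Run:
```python
from h import *
print(np.round(state()["q"],2))
T=CAP['b']-.023*U
rows([(T+.05*U,TILT),(T,TILT)])
for n in("top","side"):
    p,d=imaging.capture(n); a=p[150:250,130:250] if n=="top" else p[170:290,190:310]
    cv2.imwrite(f"pics/{n}2.png",cv2.resize(a[:,:,::-1],None,fx=5,fy=5,interpolation=2))
```

```text
[-0.63 -0.19 -0.06  2.17  0.51  0.89  0.4 ]
clock 5.7 ee [0.4817 0.1835 0.1981] gap 0.08515954310748229 F [ 0.9 -0.4  0.2]
[0.04, -0.04, -0.09] [-0.4, -0.2, -0.2] world [0.481 0.183 0.199]
[0.02, -0.0, 4.91] [-0.4, -0.2, -0.2] world [0.505 0.178 0.155]
```

View pics/side2.png

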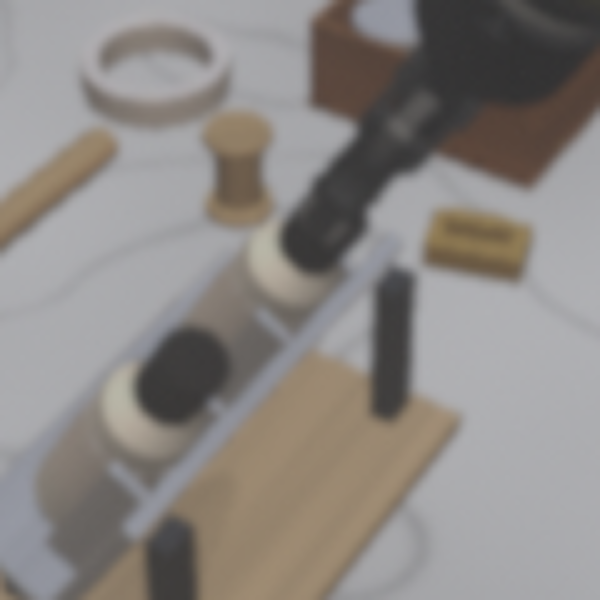

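View pics/top2.png

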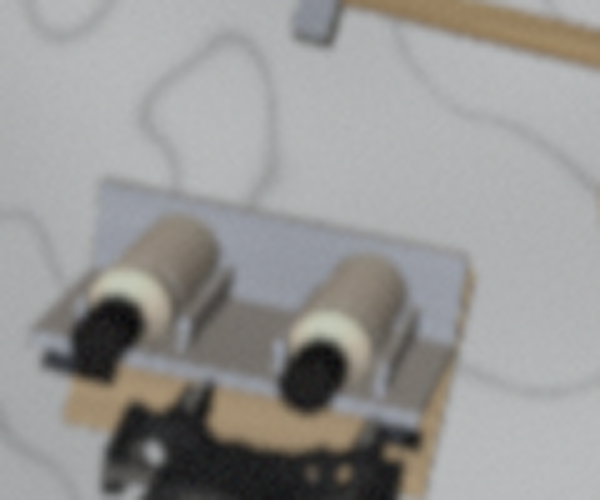

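Request:
apply_moves:
  steps:
    - [1,0,0,2.5,0,0,0]
    - [1,0,0,4.8,0,0,0]
    - [1,0,0,4.8,0,0,0]
    - [0,0,0,4.8,0,0,0]
    - [-1,0,0,4.8,0,0,0]
    - [-1,0,0,4.8,0,0,0]
    - [-1,0,0,4.8,0,0,0]
    - [-1,0,0,4.8,0,0,0]
    - [-1,0,0,4.8,0,0,0]
    - [-1,0,0,4.8,0,0,0]
  squeeze: 50

```text
clock: 7.05
ee_pos: [0.5052, 0.1803, 0.1587]
tcp_rot: [0.257, 0.101, 0.961, -0.028]
wrist_force: [-5.4, -0.1, 6.0]
finger_gap: 0.0327
```

Run:
```python
from h import *
print(np.round(state()["q"],2))
P=np.array(state()["ee_pos"]);M=R.concatenate([DOWN,TILT]).mean()
rows([(P+[0,0,.03],TILT),(P+[0,0,.1],TILT),(P+[0.02,-.03,.16],M),(P+[0.03,-.06,.17],DOWN)])
for n in("top","side"):
    p,d=imaging.capture(n); a=p[150:250,130:250] if n=="top" else p[170:290,190:310]
    cv2.imwrite(f"pics/{n}3.png",cv2.resize(a[:,:,::-1],None,fx=5,fy=5,interpolation=2))
```

```text
[-0.61 -0.11 -0.04  2.19  0.56  0.78  0.37]
clock 7.05 ee [0.5052 0.1803 0.1587] gap 0.03269394011906569 F [-5.4 -0.1  6. ]
[-1.5, -0.01, -2.6] [-0.2, -0.1, -0.0] world [0.505 0.18  0.189]
[-4.99, -0.03, -8.67] [-0.2, -0.1, -0.0] world [0.505 0.18  0.259]
[-10.22, -2.56, -12.57] [-0.2, 14.9, -0.0] world [0.525 0.15  0.319]
[-12.1, -5.29, -12.63] [-0.2, 29.9, -0.1] world [0.535 0.12  0.329]
```

View pics/side3.png

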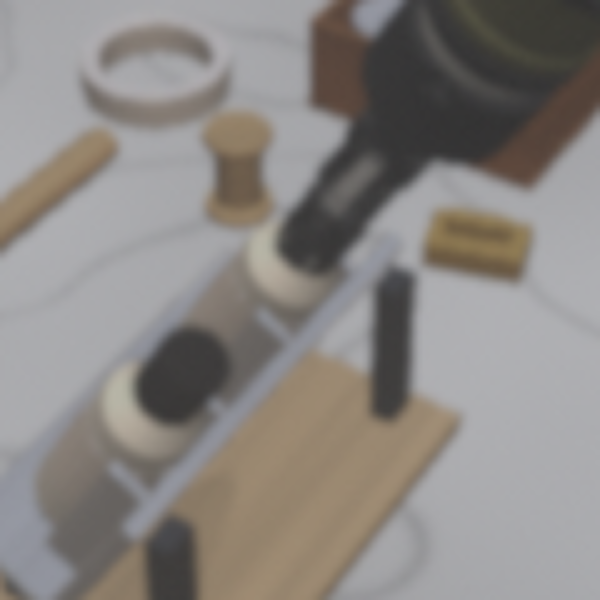

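Request:
apply_moves:
  steps:
    - [-1,-0.7,0,-1.3,0,0,0]
    - [-1,-1.5,0,-2.6,0,0,0]
    - [-1,-2.5,0,-4.4,0,0,0]
    - [-1,-3.7,0,-6.5,0,0,0]
    - [-1,-5,0,-8.7,0,0,0]
    - [-1,-7,-1,-11,0,5,0]
    - [-1,-9,-2,-12.2,0,11,0]
    - [-1,-10.5,-3,-12.6,0,17,0]
    - [-1,-11.2,-4,-12.6,0,23,0]
    - [-1,-12.1,-5.3,-12.6,0,29.9,0]
    - [-1,-12.1,-5.3,-12.6,0,29.9,0]

```text
clock: 8.52
ee_pos: [0.5375, 0.1171, 0.3275]
tcp_rot: [-0.0, 0.107, 0.994, -0.003]
wrist_force: [-0.4, 0.9, -2.6]
finger_gap: 0.0324
```

Run:
```python
from h import *
print(np.round(state()["q"],2))
rows([([.56,.0,.3],DOWN),([.56,-.12,.27],DOWN),([.5303,-.302,.27],DOWN)])
for n in("top","side"):
    p,d=imaging.capture(n);np.savez(f"{n}4.npz",p=p,d=d); a=p[130:270,130:300] if n=="top" else p[100:290,190:400]
    cv2.imwrite(f"pics/{n}4.png",cv2.resize(a[:,:,::-1],None,fx=3,fy=3,interpolation=2))
```

```text
[-0.51  0.08  0.27  1.57 -0.02  1.5   1.11]
clock 8.525 ee [0.5375 0.1171 0.3275] gap 0.03236166380405932 F [-0.4  0.9 -2.6]
[-4.69, -10.95, 2.81] [-0.3, 0.0, -0.4] world [0.56 0.   0.3 ]
[-7.25, -22.66, 5.87] [-0.3, 0.0, -0.4] world [ 0.56 -0.12  0.27]
[-8.22, -41.07, 5.96] [-0.3, 0.0, -0.4] world [ 0.53  -0.302  0.27 ]
```

View pics/side4.png

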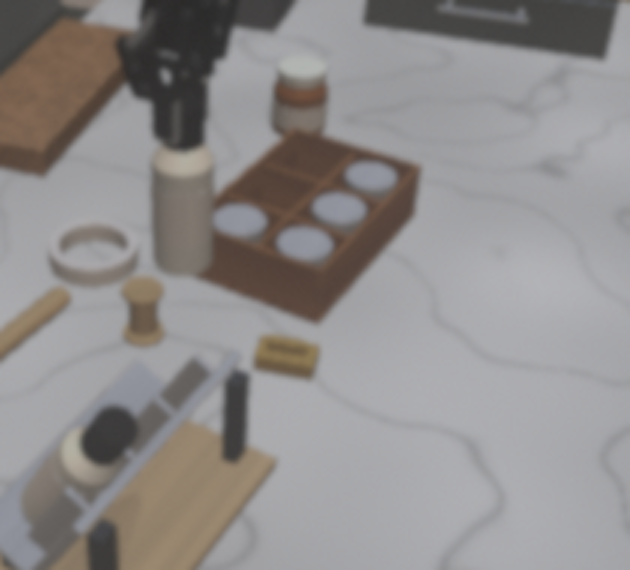

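View pics/top4.png

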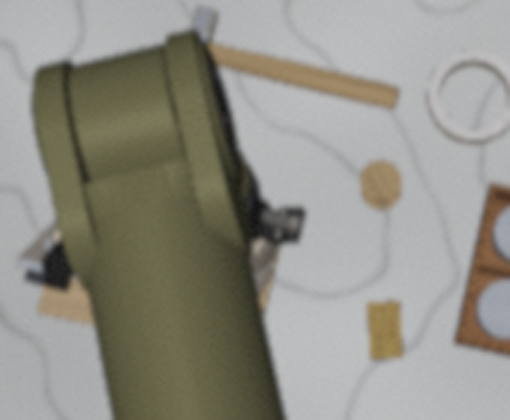

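```bash
cat >> h.py <<'E'
from scipy.optimize import least_squares
def fitbody(D,P,zlo,zhi):
    W=cloud("side",D["d"]);br=D["p"].astype(int).sum(-1)
    m=(np.hypot(W[...,0]-P[0],W[...,1]-P[1])<.04)&(W[...,2]>zlo)&(W[...,2]<zhi)&(br>200)
    m=cv2.erode(m.astype(np.uint8),np.ones((3,3)))>0;Q=W[m]
    def f(x):
        a=np.array([x[2],x[3],1]);a/=np.linalg.norm(a);r=Q-[x[0],x[1],zhi];t=r@a
        return np.linalg.norm(r-t[:,None]*a,axis=1)-.025
    s=least_squares(f,[P[0],P[1],0,0],loss='soft_l1',f_scale=.002);a=(zlo+zhi)/2-zhi
    print("body n",len(Q),"mid",np.round(s.x[:2]+a*s.x[2:],4),"tilt deg x,y",np.degrees(s.x[2:]).round(1),"minz",Q[:,2].min())
E
python3 - <<'E'
from h import *
P=np.array([0.5375,0.1171,.3275]);fitbody(np.load("side4.npz"),P,P[2]-.12,P[2]-.04)
W=cloud("side",np.load("side4.npz")["d"]);m=(np.hypot(W[...,0]-P[0],W[...,1]-P[1])<.035)&(W[...,2]>.15);print(np.sort(W[m][:,2])[:5])
E
```

```text
body n 437 mid [0.5358 0.1194] tilt deg x,y [0.  0.6] minz 0.2111358092637231
[0.19815914 0.19836665 0.19844425 0.19854972 0.19926235]
```

Request:
apply_moves:
  steps:
    - [-1,-1.5,-3.5,1,0,0,0]
    - [-1,-3,-7,2,0,0,0]
    - [-1,-4.5,-11,3,0,0,0]
    - [-1,-5.5,-15,4,0,0,0]
    - [-1,-6.5,-19,5,0,0,0]
    - [-1,-7.2,-23,6,0,0,0]
    - [-1,-7.6,-27.5,6,0,0,0]
    - [-1,-7.9,-32,6,0,0,0]
    - [-1,-8.1,-36,6,0,0,0]
    - [-1,-8.2,-39,6,0,0,0]
    - [-1,-8.2,-41,6,0,0,0]
    - [-1,-8.2,-41,6,0,0,0]

```text
clock: 10.12
ee_pos: [0.5293, -0.2989, 0.2691]
tcp_rot: [0.0, 0.105, 0.994, -0.002]
wrist_force: [0.1, 0.2, -3.0]
finger_gap: 0.0326
```

Run:
```python
from h import *
print(np.round(state()["q"],2))
rows([([.5315,-.303,.27],DOWN),([.5315,-.303,.142],DOWN)])
P=state()["ee_pos"]
for n in("top","side"):
    p,d=imaging.capture(n);np.savez(f"{n}5.npz",p=p,d=d); a=p[160:290,250:400] if n=="top" else p[60:220,220:380]
    cv2.imwrite(f"pics/{n}5.png",cv2.resize(a[:,:,::-1],None,fx=3.6,fy=3.6,interpolation=2))
fitbody(np.load("side5.npz"),P,P[2]-.12,P[2]-.04)
```

```text
[-0.02  0.24  0.58  1.54 -0.13  1.4   1.93]
clock 10.125 ee [ 0.5293 -0.2989  0.2691] gap 0.03263834416975236 F [ 0.1  0.2 -3. ]
[-0.3, -0.36, -0.09] [-0.2, 0.0, -0.2] world [ 0.532 -0.303  0.27 ]
[-0.29, -0.31, 12.71] [-0.2, 0.0, -0.2] world [ 0.532 -0.303  0.142]
body n 243 mid [ 0.5297 -0.2968] tilt deg x,y [-0.4  0.4] minz 0.15345722900842107
```

View pics/side5.png

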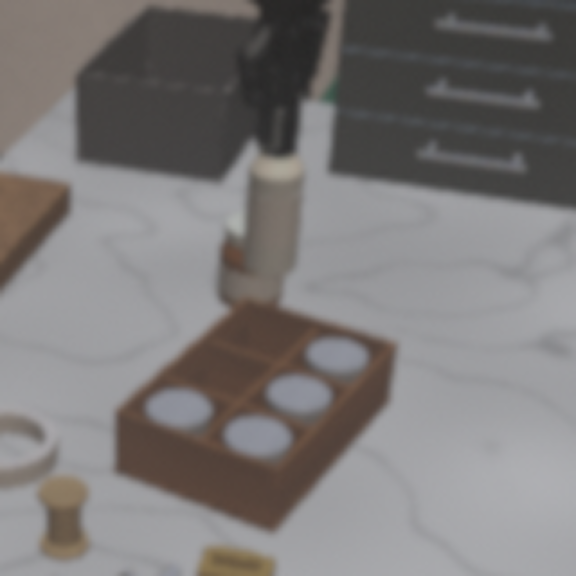

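Request:
apply_moves:
  steps:
    - [-1,-0.2,-0.45,2,0,0,0]
    - [-1,-0.2,-0.45,5,0,0,0]
    - [-1,-0.2,-0.45,8,0,0,0]
    - [-1,-0.2,-0.45,10.5,0,0,0]
    - [-1,-0.2,-0.45,11.5,0,0,0]
    - [-1,-0.2,-0.45,12.2,0,0,0]
    - [-1,-0.2,-0.45,12.6,0,0,0]
    - [-1,-0.2,-0.45,12.6,0,0,0]

```text
clock: 11.22
ee_pos: [0.5312, -0.3038, 0.1431]
tcp_rot: [0.0, 0.105, 0.995, -0.002]
wrist_force: [0.4, -0.3, -2.0]
finger_gap: 0.0326
```

Run:
```python
from h import *
rows([])
P=state()["ee_pos"]
for n in("top","side"):
    p,d=imaging.capture(n);np.savez(f"{n}6.npz",p=p,d=d); a=p[160:290,250:400] if n=="top" else p[60:220,220:380]
    cv2.imwrite(f"pics/{n}6.png",cv2.resize(a[:,:,::-1],None,fx=3.6,fy=3.6,interpolation=2))
```

```text
clock 11.225 ee [ 0.5312 -0.3038  0.1431] gap 0.032583796000339074 F [ 0.4 -0.3 -2. ]
```

View pics/side6.png

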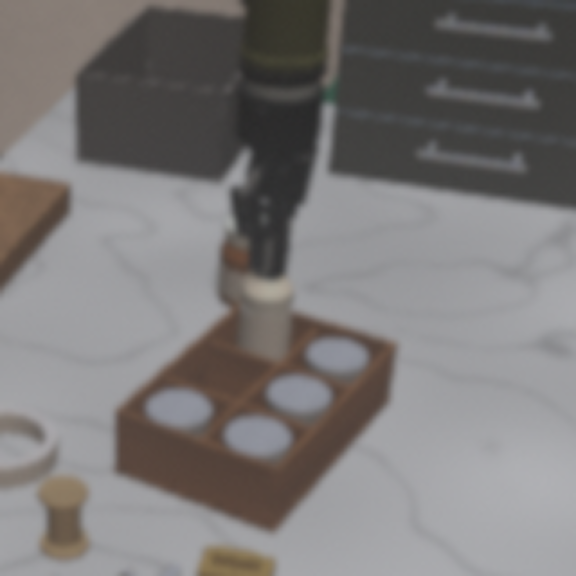

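Request:
apply_moves:
  steps:
    - [-1,0,0,0.2,0,0,0]
    - [-1,0,0,0.4,0,0,0]
    - [-1,0,0,0.4,0,0,0]

```text
clock: 11.7
ee_pos: [0.5308, -0.3036, 0.1385]
tcp_rot: [-0.001, 0.105, 0.995, -0.002]
wrist_force: [-0.6, 0.3, -2.1]
finger_gap: 0.0326
```

Request:
apply_moves:
  steps:
    - [-1,0,0,0.1,0,0,0]
    - [-1,0,0,0.2,0,0,0]
    - [-1,0,0,0.2,0,0,0]

```text
clock: 12.08
ee_pos: [0.531, -0.3038, 0.1368]
tcp_rot: [-0.0, 0.105, 0.994, -0.002]
wrist_force: [-0.0, -0.0, -1.5]
finger_gap: 0.0325
```

Request:
apply_moves:
  steps:
    - [-1,0,0,0.1,0,0,0]
    - [-1,0,0,0.2,0,0,0]
    - [-1,0,0,0.3,0,0,0]
    - [-1,0,0,0.3,0,0,0]

```text
clock: 12.58
ee_pos: [0.5319, -0.3044, 0.1367]
tcp_rot: [0.001, 0.105, 0.994, -0.002]
wrist_force: [-2.8, 0.7, 12.2]
finger_gap: 0.0325
```

Request:
apply_moves:
  steps:
    - [-1,0,0,-0.2,0,0,0]
    - [-0.2,0,0,-0.2,0,0,0]
    - [0,0,0,-0.2,0,0,0]
    - [0.25,0,0,-0.2,0,0,0]
    - [0.25,0,0,-0.2,0,0,0]
    - [0.25,0,0,-0.2,0,0,0]

```text
clock: 13.32
ee_pos: [0.5309, -0.3037, 0.1356]
tcp_rot: [-0.0, 0.105, 0.995, -0.002]
wrist_force: [0.2, -0.4, -0.4]
finger_gap: 0.0537
```

Request:
apply_moves:
  steps:
    - [0.25,0,0,-1,0,0,0]
    - [0.25,0,0,-3,0,0,0]
    - [0.25,0,0,-6,0,0,0]
    - [0.25,0,0,-10,0,0,0]
    - [0.5,0,0,-15,0,0,0]
    - [1,0,0,-20,0,0,0]

```text
clock: 14.08
ee_pos: [0.5309, -0.3032, 0.3392]
tcp_rot: [0.001, 0.105, 0.994, -0.002]
wrist_force: [1.0, -0.5, -0.2]
finger_gap: 0.0801
```

Run:
```python
from h import *
M=R.concatenate([DOWN,TILT]).mean()
T=CAP['a']-.021*U
rows([([.56,-.15,.35],DOWN),([.56,.0,.35],DOWN),([.52,.15,.33],DOWN),([.50,.25,.31],M),(T+.11*U,TILT)])
P=[.531,-.3035,.137]
for n in("top","side"):
    p,d=imaging.capture(n);np.savez(f"{n}7.npz",p=p,d=d); a=p[160:290,250:400] if n=="top" else p[60:220,220:380]
    cv2.imwrite(f"pics/{n}7.png",cv2.resize(a[:,:,::-1],None,fx=3.6,fy=3.6,interpolation=2))
fitbody(np.load("side7.npz"),P,.07,.1)
```

```text
clock 14.075 ee [ 0.5309 -0.3032  0.3392] gap 0.08011945090061094 F [ 1.  -0.5 -0.2]
[0.35, 15.59, -1.14] [-0.2, 0.1, -0.1] world [ 0.56 -0.15  0.35]
[3.48, 30.26, -1.2] [-0.2, 0.1, -0.1] world [0.56 0.   0.35]
[10.52, 44.1, 0.73] [-0.2, 0.1, -0.1] world [0.52 0.15 0.33]
[14.57, 53.47, 2.69] [-0.2, -14.9, -0.1] world [0.5  0.25 0.31]
[18.22, 58.46, 8.43] [-0.3, -29.9, -0.1] world [0.475 0.306 0.252]
body n 58 mid [ 0.5313 -0.3045] tilt deg x,y [-2.5 10.1] minz 0.07467781215668212
```

View pics/side7.png

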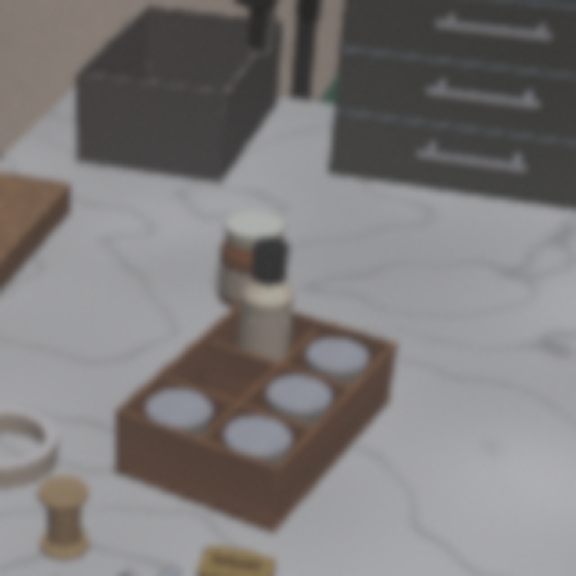

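Request:
apply_moves:
  steps:
    - [1,0.2,5,-0.5,0,0,0]
    - [1,0.3,10,-1,0,0,0]
    - [1,0.5,15.5,-1.2,0,0,0]
    - [1,1.5,20.5,-1.2,0,0,0]
    - [1,2.5,25.5,-1.2,0,0,0]
    - [1,3.5,30.5,-1.2,0,0,0]
    - [1,6,35,-1,0,0,0]
    - [1,8.5,39.5,0,0,0,0]
    - [1,10.5,44,0.7,0,0,0]
    - [1,12.5,48.5,1.5,0,-7,0]
    - [1,14.5,53.5,2.7,0,-15,0]
    - [1,16,56,5,0,-22,0]

```text
clock: 15.68
ee_pos: [0.4904, 0.2819, 0.2859]
tcp_rot: [0.193, 0.101, 0.976, -0.019]
wrist_force: [0.9, 0.2, 0.1]
finger_gap: 0.0854
```

Run:
```python
from h import *
print(np.round(state()["q"],2))
T=CAP['a']-.021*U
rows([(T+.09*U,TILT),(T+.05*U,TILT)])
```

```text
[-0.78 -0.06  0.01  1.84  0.35  1.16  0.49]
clock 15.675 ee [0.4904 0.2819 0.2859] gap 0.08543045880942887 F [0.9 0.2 0.1]
[2.89, 2.05, 4.32] [0.1, -7.6, 0.1] world [0.485 0.304 0.235]
[2.36, 2.04, 8.29] [0.1, -7.6, 0.1] world [0.504 0.3   0.2  ]
```

Request:
apply_moves:
  steps:
    - [1,2.5,1.2,2,0,-5,0]
    - [1,2.9,2,4.3,0,-7.6,0]
    - [1,2.4,2.1,7,0,-7.6,0]
    - [1,2.4,2.1,8,0,-7.6,0]
    - [1,2.4,2.1,8,0,-7.6,0]

```text
clock: 16.3
ee_pos: [0.5033, 0.2959, 0.2007]
tcp_rot: [0.254, 0.101, 0.962, -0.029]
wrist_force: [-0.7, -0.2, 0.8]
finger_gap: 0.0851
```

Run:
```python
from h import *
print(np.round(state()["q"],2))
T=CAP['a']-.021*U
rows([(T+.05*U,TILT),(T,TILT)])
for n in("top","side"):
    p,d=imaging.capture(n); a=p[150:250,110:230] if n=="top" else p[170:290,170:290]
    cv2.imwrite(f"pics/{n}8.png",cv2.resize(a[:,:,::-1],None,fx=5,fy=5,interpolation=2))
```

```text
[-0.8   0.01 -0.04  1.99  0.56  0.96  0.24]
clock 16.3 ee [0.5033 0.2959 0.2007] gap 0.08512514067719332 F [-0.7 -0.2  0.8]
[0.03, 0.42, 0.03] [-0.3, -0.4, -0.1] world [0.504 0.3   0.2  ]
[-0.01, 0.44, 5.03] [-0.3, -0.4, -0.1] world [0.529 0.295 0.157]
```

View pics/top8.png

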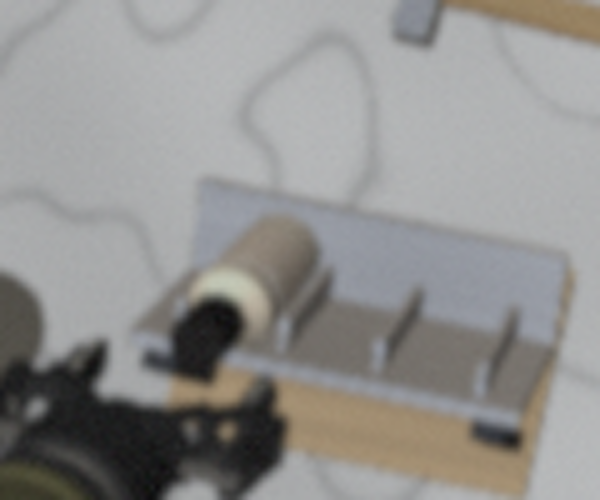

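View pics/side8.png

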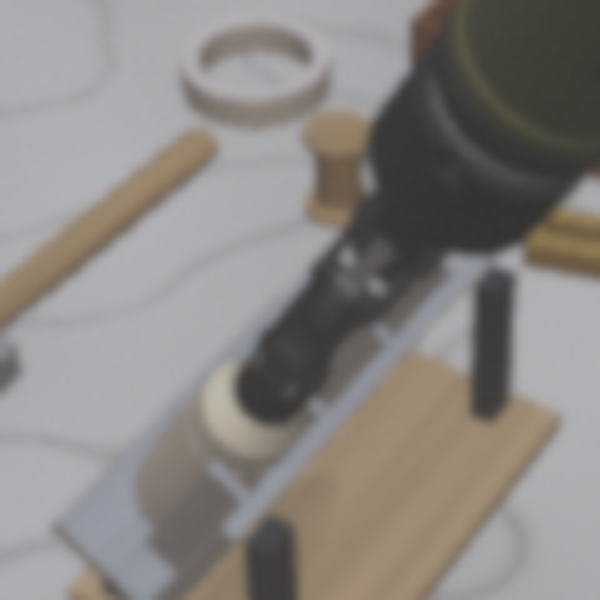

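Request:
apply_moves:
  steps:
    - [1,0,0.35,0.5,0,0,0]
    - [1,0,0.35,2.5,0,0,0]
    - [1,0,0.35,4.7,0,0,0]
    - [1,0,0.35,4.7,0,0,0]
    - [0,0,0.35,4.7,0,0,0]
    - [-1,0,0.35,4.7,0,0,0]
    - [-1,0,0.35,4.7,0,0,0]
    - [-1,0,0.35,4.7,0,0,0]
    - [-1,0,0.35,4.7,0,0,0]
    - [-1,0,0.35,4.7,0,0,0]
    - [-1,0,0.35,4.7,0,0,0]
  squeeze: 50

```text
clock: 17.77
ee_pos: [0.5265, 0.2959, 0.1607]
tcp_rot: [0.254, 0.1, 0.962, -0.028]
wrist_force: [-2.8, 0.1, 4.5]
finger_gap: 0.033
```

Run:
```python
from h import *
print(np.round(state()["q"],2))
P=np.array(state()["ee_pos"]);M=R.concatenate([DOWN,TILT]).mean()
print("top-TCP along axis",(CAP['a']-P)@U)
rows([(P+[0,0,.03],TILT),(P+[0,0,.1],TILT),(P+[0.02,-.03,.16],M),(P+[0.02,-.08,.17],DOWN)])
p,d=imaging.capture("side"); a=p[170:290,170:290]
cv2.imwrite(f"pics/side9.png",cv2.resize(a[:,:,::-1],None,fx=5,fy=5,interpolation=2))
```

```text
[-0.78  0.08 -0.02  2.    0.59  0.86  0.21]
top-TCP along axis 0.016713891942190855
clock 17.775 ee [0.5265 0.2959 0.1607] gap 0.03297806763684719 F [-2.8  0.1  4.5]
[-1.48, -0.01, -2.61] [-0.1, -0.4, 0.0] world [0.527 0.296 0.191]
[-4.94, -0.02, -8.69] [-0.1, -0.4, 0.0] world [0.527 0.296 0.261]
[-10.15, -2.55, -12.63] [-0.1, 14.6, -0.0] world [0.547 0.266 0.321]
[-11.54, -7.45, -12.98] [-0.1, 29.6, -0.0] world [0.547 0.216 0.331]
```

View pics/side9.png

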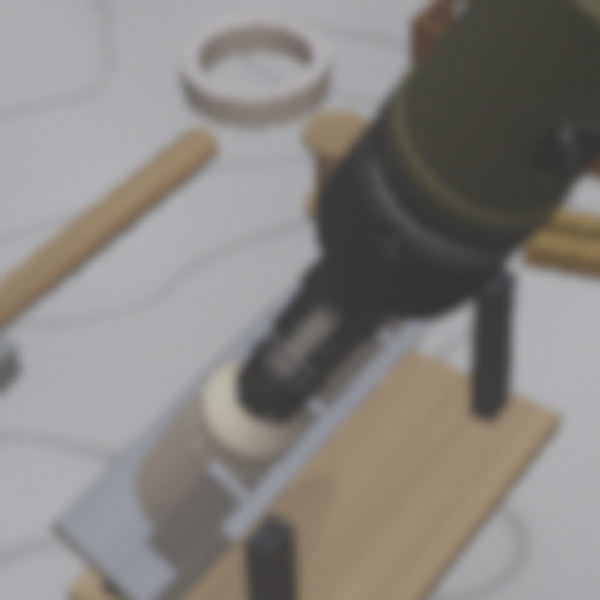

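Cap gripped (gap 33 mm), same as for the first. Lift vertically, then bring it upright.

Request:
apply_moves:
  steps:
    - [-1,-0.7,0,-1.3,0,0,0]
    - [-1,-1.5,0,-2.6,0,0,0]
    - [-1,-2.5,0,-4.4,0,0,0]
    - [-1,-3.7,0,-6.5,0,0,0]
    - [-1,-5,0,-8.7,0,0,0]
    - [-1,-7,-1,-11,0,5,0]
    - [-1,-9,-2,-12.2,0,11,0]
    - [-1,-10.2,-3.5,-12.7,0,17,0]
    - [-1,-11,-5.5,-12.9,0,23,0]
    - [-1,-11.5,-7.5,-13,0,29.7,0]
    - [-1,-11.5,-7.5,-13,0,29.7,0]

```text
clock: 19.2
ee_pos: [0.5486, 0.2108, 0.3308]
tcp_rot: [-0.0, 0.108, 0.994, -0.002]
wrist_force: [0.2, -0.8, -2.4]
finger_gap: 0.0323
```

Run:
```python
from h import *
s=state();P=s["ee_pos"]
rows([([.57,.1,.31],DOWN),([.56,-.1,.29],DOWN),([.5487,-.2245,.27],DOWN)])
p,d=imaging.capture("side");np.savez("side10.npz",p=p,d=d); a=p[100:290,150:360]
cv2.imwrite(f"pics/side10.png",cv2.resize(a[:,:,::-1],None,fx=3,fy=3,interpolation=2))
fitbody(np.load("side10.npz"),P,P[2]-.12,P[2]-.04)
W=cloud("side",d);m=(np.hypot(W[...,0]-P[0],W[...,1]-P[1])<.035)&(W[...,2]>.15);print(np.sort(W[m][:,2])[:5])
```

```text
clock 19.2 ee [0.5486 0.2108 0.3308] gap 0.032259118754443095 F [ 0.2 -0.8 -2.4]
[-4.47, -10.35, 2.13] [-0.3, 0.0, -0.5] world [0.57 0.1  0.31]
[-7.78, -30.09, 4.22] [-0.3, 0.0, -0.5] world [ 0.56 -0.1   0.29]
[-9.35, -42.48, 6.27] [-0.3, 0.0, -0.5] world [ 0.549 -0.224  0.27 ]
body n 509 mid [0.5499 0.2123] tilt deg x,y [-0.9 -0.2] minz 0.2139953724285818
[0.19751982 0.1982743  0.19875523 0.19969916 0.19978098]
```

View pics/side10.png

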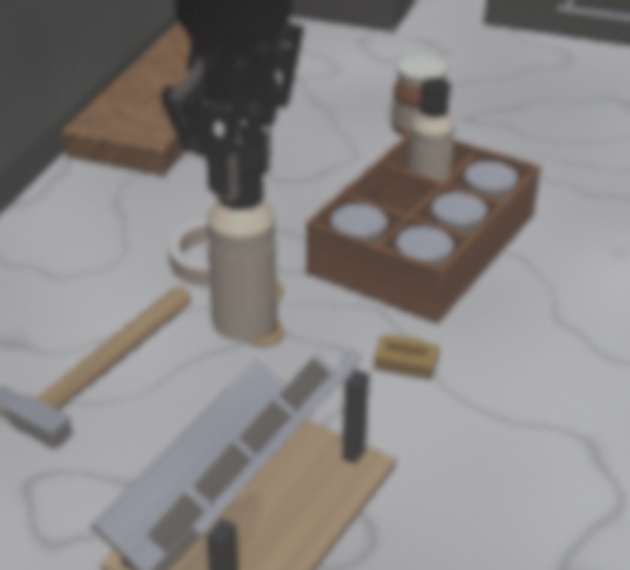

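Request:
apply_moves:
  steps:
    - [-1,-1.8,-4,0.8,0,0,0]
    - [-1,-3.4,-8,1.6,0,0,0]
    - [-1,-4.8,-12,2.4,0,0,0]
    - [-1,-5.6,-16,3,0,0,0]
    - [-1,-6.4,-20.5,3.6,0,0,0]
    - [-1,-7.1,-25,4,0,0,0]
    - [-1,-7.8,-30,4.4,0,0,0]
    - [-1,-8.4,-34.5,5,0,0,0]
    - [-1,-8.9,-38.5,5.6,0,0,0]
    - [-1,-9.3,-41,6,0,0,0]
    - [-1,-9.4,-42.5,6,0,0,0]
    - [-1,-9.4,-42.5,6,0,0,0]

```text
clock: 20.75
ee_pos: [0.5493, -0.2205, 0.2715]
tcp_rot: [-0.001, 0.105, 0.995, -0.002]
wrist_force: [-0.4, 0.8, -1.5]
finger_gap: 0.0327
```

Run:
```python
from h import *
s=state();P=s["ee_pos"]
rows([([.549,-.2245,.27],DOWN),([.549,-.2245,.143],DOWN)])
p,d=imaging.capture("side");np.savez("side11.npz",p=p,d=d); a=p[60:220,220:380]
cv2.imwrite(f"pics/side11.png",cv2.resize(a[:,:,::-1],None,fx=3.6,fy=3.6,interpolation=2))
fitbody(np.load("side11.npz"),P,P[2]-.12,P[2]-.04)
```

```text
clock 20.75 ee [ 0.5493 -0.2205  0.2715] gap 0.03268828345950775 F [-0.4  0.8 -1.5]
[-0.05, -0.4, 0.15] [-0.2, -0.1, -0.1] world [ 0.549 -0.224  0.27 ]
[-0.07, -0.35, 12.85] [-0.2, -0.1, -0.1] world [ 0.549 -0.224  0.143]
body n 261 mid [ 0.551  -0.2191] tilt deg x,y [0.1 0.5] minz 0.15511602958734239
```

View pics/side11.png

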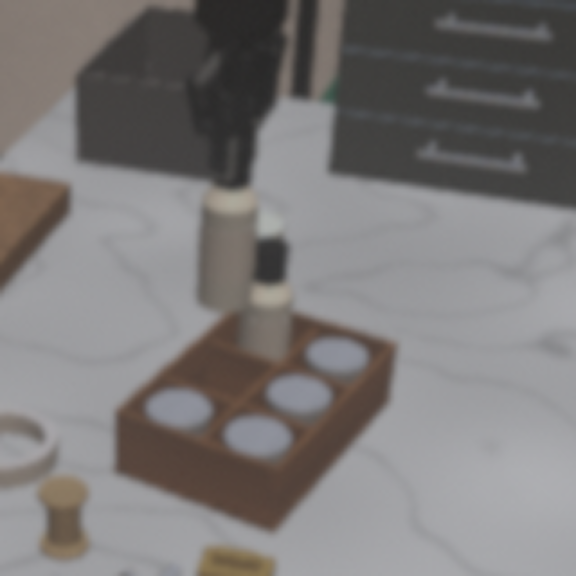

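Request:
apply_moves:
  steps:
    - [-1,0,-0.3,1,0,0,0]
    - [-1,0,-0.3,4,0,0,0]
    - [-1,0,-0.3,7,0,0,0]
    - [-1,0,-0.3,10,0,0,0]
    - [-1,0,-0.3,11.5,0,0,0]
    - [-1,0,-0.3,12.4,0,0,0]
    - [-1,0,-0.3,12.8,0,0,0]
    - [-1,0,-0.3,13,0,0,0]
    - [-1,0,-0.3,13,0,0,0]

```text
clock: 21.92
ee_pos: [0.5486, -0.2242, 0.1417]
tcp_rot: [-0.001, 0.105, 0.994, -0.002]
wrist_force: [0.6, 0.1, -2.7]
finger_gap: 0.0324
```

Run:
```python
from h import *
p,d=imaging.capture("side"); a=p[60:220,220:380];rows([])
cv2.imwrite(f"pics/side12.png",cv2.resize(a[:,:,::-1],None,fx=3.6,fy=3.6,interpolation=2))
```

```text
clock 21.975 ee [ 0.5486 -0.2243  0.1417] gap 0.03280768048498849 F [ 0.2 -0.5 -1. ]
```

View pics/side12.png

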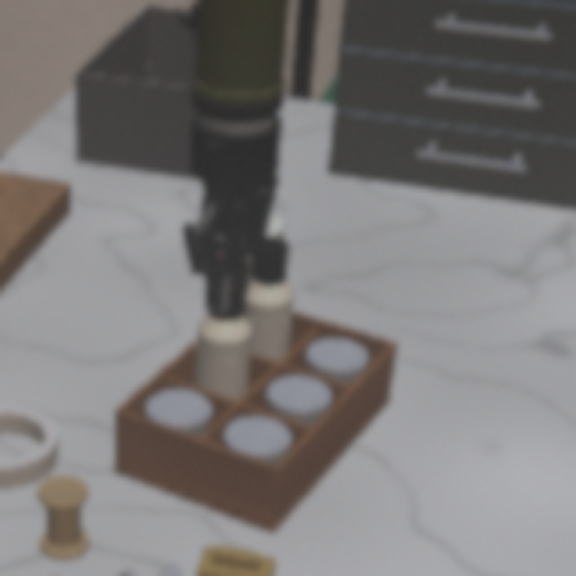

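The second bottle is in the middle cell, not yet touching its floor. I'll lower it slowly.

Request:
apply_moves:
  steps:
    - [-1,0,0,0.1,0,0,0]
    - [-1,0,0,0.2,0,0,0]
    - [-1,0,0,0.2,0,0,0]

```text
clock: 22.35
ee_pos: [0.5489, -0.2242, 0.1399]
tcp_rot: [-0.0, 0.105, 0.995, -0.002]
wrist_force: [-0.3, 1.0, 3.0]
finger_gap: 0.0327
```

Request:
apply_moves:
  steps:
    - [-1,0,0,0.1,0,0,0]
    - [-1,0,0,0.2,0,0,0]
    - [-1,0,0,0.2,0,0,0]

```text
clock: 22.72
ee_pos: [0.5498, -0.2244, 0.1398]
tcp_rot: [0.001, 0.105, 0.995, -0.002]
wrist_force: [-1.8, 2.2, 11.5]
finger_gap: 0.0323
```

Request:
apply_moves:
  steps:
    - [-1,0,0,-0.2,0,0,0]
    - [-0.2,0,0,-0.2,0,0,0]
    - [0,0,0,-0.2,0,0,0]
    - [0.2,0,0,-0.2,0,0,0]
    - [0.2,0,0,-0.2,0,0,0]
    - [0.2,0,0,-0.2,0,0,0]

```text
clock: 23.48
ee_pos: [0.5482, -0.2241, 0.1389]
tcp_rot: [-0.001, 0.105, 0.994, -0.002]
wrist_force: [-0.1, -0.4, -0.1]
finger_gap: 0.051
```

Request:
apply_moves:
  steps:
    - [0.2,0,0,-1,0,0,0]
    - [0.2,0,0,-3,0,0,0]
    - [0.2,0,0,-6,0,0,0]
    - [0.2,0,0,-10,0,0,0]
    - [0.2,2,0,-15,0,0,0]
    - [0.2,4,5,-20,0,0,0]
    - [0.2,5,10,-20,0,0,0]
    - [0.2,6,15,-20,0,0,0]
    - [0.2,7,20,-20,0,0,0]
    - [0.2,7,25,-20,0,0,0]
    - [0.2,7,25,-20,0,0,0]

```text
clock: 24.85
ee_pos: [0.5324, 0.041, 0.3386]
tcp_rot: [-0.001, 0.1, 0.995, -0.001]
wrist_force: [-0.1, -0.3, -0.0]
finger_gap: 0.0514
```

Run:
```python
from h import *
rows([])
for n in("top","side"):
    p,d=imaging.capture(n);np.savez(f"{n}13.npz",p=p,d=d); a=p[160:290,240:390] if n=="top" else p[60:220,220:380]
    cv2.imwrite(f"pics/{n}13.png",cv2.resize(a[:,:,::-1],None,fx=3.6,fy=3.6,interpolation=2))
    cv2.imwrite(f"pics/{n}13f.png",p[:,:,::-1])
    W=cloud(n,d);br=p.astype(int).sum(-1)
    for c in([.531,-.3035],[.549,-.224]):
        m=(np.hypot(W[...,0]-c[0],W[...,1]-c[1])<.03)&(W[...,2]>.14)&(br<200);print(n,m.sum(),W[m].mean(0).round(4) if m.any() else "",W[m][:,2].max().round(4) if m.any() else "")
```

```text
clock 24.85 ee [0.5324 0.041  0.3386] gap 0.05143034156485559 F [-0.1 -0.3 -0. ]
top 105 [ 0.5294 -0.3039  0.1556] 0.1618
top 101 [ 0.5489 -0.2233  0.1561] 0.1606
side 53 [ 0.5299 -0.2915  0.151 ] 0.1596
side 62 [ 0.5475 -0.2117  0.1522] 0.1595
```

View pics/side13.png

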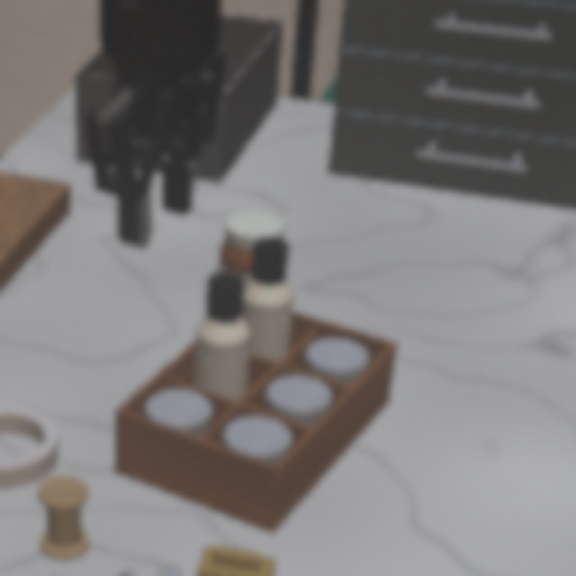

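View pics/top13f.png

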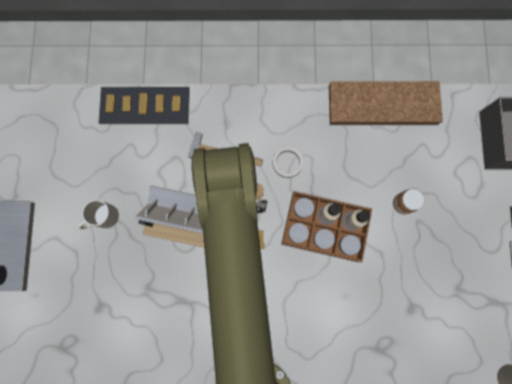

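Both bottles stand upright, with caps at (334,210) and (361,216) in the top view. The cap tops are at z ≈ 0.156 m, so both are on the cell floor. Nothing else has moved and the arm is clear.

```bash
python3 -c "
from station import bot
print(bot.finish_job())"
```

```text
the job is handed in; nothing more can be done
None
```

I put both bottles away in the two empty crate cells and handed the job in at about 25 s on the robot's clock, against the 64 s limit. I gripped each one by its cap along its leaning axis, lifted it straight up, turned it upright and lowered it until the wrist force showed it was on the floor. Then I opened the fingers partway and withdrew upward.

**Last checks:**
- **Bottles:** In the final pictures both stand upright, cap up. From the top view, the caps are centred to about 3 mm over their cells, and their tops average about 0.156 m. That is what a 150 mm bottle on the 6 mm floor should give.
- **Everything else:** By eye, the four tins, tape, jar and mug look where they were at the start. The spool and stamp showed no change in the side view. The arm partly hid the hammer in the last top view. The wrist force read near zero and the arm was clear.

**What disagreed or went less well:**
- **Camera offset:** The side camera put the caps about 12 mm off in y compared with the top view. I took this as the side camera seeing only the near face of each cap.
- **Uprightness:** A side-view fit on the visible part of bottle_b, after I had let go of it, gave a 10 degree tilt. It used only 58 points over 30 mm of height, so I gave it no weight. The fit while it was held showed less than 1 degree, and the pictures show it upright. I did not repeat the fit on either bottle after the second was placed.
- **First approach:** My first approach ran into two joint limits (2 and 7). I turned the gripper half a turn and carried on, and nothing was touched.

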